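# Raise and lock the workshop lamp

## Task

Raise the telescoping work lamp to its full height: take it by its handle, twist it counter-clockwise out of its lock, draw it up to the sprung stop, and twist it back while pulling up against the spring so that it locks there. Feel your way and never force the mechanism, leave the things around it alone, and let go of the lamp at the end.

Things in the scene. Friction and masses are not known exactly. Their poses are not given: they have to be found in the camera images.
- column: grey upright outer tube of the lamp stand, diameter 48 mm, its top 155 mm above the bench, on a fixed round iron base (diameter 136, 21 mm high). Origin on the tube's axis at bench level; z up; x is where the lamp's handle bar points when locked (a small steel rib at the tube's rim marks it, a rib under the lamp lines up with it). Holds the hidden slot and both locks
- handle (a point): centre of the lamp's handle bar, to be grasped from above: 82 mm long (x), 22 mm thick (y, the width to grip), 24 mm high, on the column's axis, 237 mm above the bench when down. It stands on two posts 70 mm apart with 22 mm free under it, above the lamp's box (96 x 44 x 40 mm, lens on +y). Handle, lamp and inner mast are one rigid piece
- lamp: the lamp with its inner mast, about 0.3 kg; it only slides along the column's axis and turns about it. Origin on that axis, at bench level when down; x along the handle bar. Its mast has a side pin that runs in a C-shaped slot in the column. More than 30 N between pin and slot counts as forcing it (against a twist wall that is only about 0.5 N m)
- mast_up (a joint): how far the lamp is drawn out, m; 0 fully down. Sliding friction about 1.5 N; it may sink if let go unlocked. At the top it meets the sprung stop, somewhere between 0.050 and 0.088: different on every stand, not visible and not measured, to be felt. Locked at the top, it rests at the height where the stop was first felt
- mast_turn (a joint): twist of the lamp on the column, rad, growing counter-clockwise from above; about 0.05 at the start. Solid walls end it at -0.04 and 1.05. Down, it is locked against rising below 0.75; from 0.75 to 1.05 it slides freely up (aim at 0.9), and cannot twist back on the way. Twisted back to between 0 and 0.1 at the top, it locks
- column_top (a point): centre of the column's rim, 155 mm above the bench. The sprung stop inside begins to push back at 3 N and stiffens by 1.2 N per mm for 10 mm, then is solid. A 4 mm high lip guards the upper lock: only with the spring pressed by 5 to 9 mm (best 6 to 7) can the lamp be twisted back over it; past it, below a twist of 0.12, ease the pull and the spring seats the pin behind the lip
- spray_can: bystander: upright aerosol can, diameter 52 mm, 125 mm high, origin at its underside; leave alone
- wrench: bystander: steel spanner lying on the bench; leave alone
- bearing: bystander: steel bearing ring, diameter 62 mm, 18 mm high, lying flat; leave alone
There are look-alikes about, which are no part of the job. Of the things like the part that bears column, leave any that is orange or turquoise; of the rest the larger one is meant.

How it is judged:
By the outcome, as a careful person would: the job done as asked, in the order asked, and still so for the second after the job is handed in, with the robot touching nothing.
It also fails if it takes over 45 s, if anything falls off the work surface, if the arm or the gripper's body presses on something with over 40 N, if the wrist force passes 120 N, or if a joint passes its speed limit or range.

## Robot

A 7-joint arm with a two-finger parallel gripper is mounted at the origin on the work surface. World frame = base frame: x ahead of the robot, y to its left, z up, the work surface at z = 0. Lengths are in m, angles in rad, forces in N, time in s.
With the tool pointing down it reaches from about 0.4 to 0.85 m from the base axis. Payload 4.5 kg.
Tool frame: the origin (TCP) lies midway between the tips of the shut fingers; the grasp point (between the pads) lies 19 mm behind it; x points along the fingers, y is the direction in which the jaws open and shut, and the axes are right-handed (so a half turn about x gives the same grasp; the last joint's range is limited). The gripper opens to 88 mm and grips with 3 to 60 N. Pads are 18 mm wide; open, the fingers measure 123 mm over their backs; the gripper's body (75 mm by 187 mm) begins 45 mm behind the grasp point.
Start: joints at [1.165, 0.689, -0.195, 1.565, 0.157, 0.902, -0.215], TCP at [0.266, -0.566, 0.239] pointing down, gripper open.
Joint ranges: [-3.01, 3.01], [-0.46, 2.08], [-1.47, 1.51], [0.13, 2.56], [-1, 4.14], [0.04, 2.09], [-2.66, 2.66]. Speed limits (rad/s): [2.57, 2.57, 3.14, 3.14, 3.14, 3.14, 3.14].

## Interface

Orientations are given as a unit quaternion [x, y, z, w].
In Python, from plant import r, eyes gives the robot as it stands.
- The arm moves only by the shell command python3 -m pendant 'ROWS' [FORCE]. ROWS is JSON, a list that holds one entry, the list of rows, each a list of 7 numbers: the turn, a rotation vector about the tool's x, y, z in rad, then the shift along the tool's x, y, z in cm, then the finger opening in cm, from 0 to 8.81. A call has 1 to 10 rows; each row shifts and turns the commanded pose from where the row before left it, along the tool's axes as they then stand; what a row does not reach is not made up. A row lasts 1/12 s, in which the tool goes at most 41.7 mm and 7.16 degrees, less where a joint would pass 70% of its speed; a pose out of reach is approached as far as the arm can. A call is refused whole if a number of a shift passes 4.17 or a number of a turn 0.125, either way. A call with a gripper value outside its range is refused whole. The fingers move at their own pace and stop on an object; FORCE is the grip in N (left out, the last holds). Time passes only in rows, so rows that do not move let the fingers close. It gives the time, the measured TCP pose, the force and the opening at its end, in the units of the state.
- r.get_state(): the state, without advancing time (a new reading comes with each control period).
- eyes.snapshot(name): name is "scene" or "top" or "wrist"; returns the picture (384x512x3 uint8, red, green, blue); there is no depth.
- eyes.camera_info(name): a dict with "fovy" (degrees; the focal length in pixels is half the picture's height over the tangent of half this angle, whatever the lens; pixels are square), "cx", "cy" (the principal point, pixels), "world_from_camera" (4x4, takes a point from camera to world coordinates). Camera axes: x right, y up, looking along -z (the intrinsics and any distortion apply to the point x, -y, -z); pixel columns grow to the right and rows downward; lengths in m; the calibration is good to about 2 mm. A picture is of the moment at which its call begins: read the wrist's pose just before it. camera_info takes no time and is no camera call; for the wrist camera it gives the pose at the moment of the call.
- r.finish_job(): hands the job in, once; it reports no verdict.
The state is a dict: "clock": time; "q": joint angles; "qd": joint speeds; "joint_torque": joint torques, N m; "tool_pos": TCP position; "eef_rot": TCP orientation; "contact_force": force on the tool from outside, world axes, zero at the start; "moment": the same for the moment, N m; "opening": opening from 0.0 (shut) to 1.0 (fully open).
Only numpy, scipy, OpenCV 4.12 (cv2) and the standard library are available. Lean on these libraries where they do the work, as an engineer would, in place of code of your own. Each camera call takes 0.05 s, during which the arm holds its last target.

## Working session

There is one attempt and no reset: what is moved stays moved. The work goes in short steps, Python scripts to look and compute and a shell command to move; the robot and the scene stay as the last step left them, time stands still between calls to the robot, and variables do not carry over. Pictures are saved under pics/ and viewed, and the job is handed in when it is done.

```bash
ls; mkdir -p pics; python3 - <<'E'
from plant import r, eyes
import cv2
s=r.get_state(); print({k:(v if not hasattr(v,'__len__') else [round(float(x),3) for x in v]) for k,v in s.items()})
for n in ["scene","top","wrist"]:
    i=eyes.snapshot(n); cv2.imwrite(f"pics/{n}0.png",i[:,:,::-1])
    c=eyes.camera_info(n); print(n,c)
E
```

```text
pics
{'clock': 0.0, 'q': [1.165, 0.69, -0.195, 1.566, 0.157, 0.902, -0.215], 'qd': [-0.002, -0.001, -0.001, 0.0, -0.001, 0.001, -0.0], 'joint_torque': [-0.0, -52.756, -1.267, -15.343, -0.053, 0.007, 0.0], 'tool_pos': [0.266, -0.565, 0.238], 'eef_rot': [-0.69, -0.155, 0.69, -0.154], 'contact_force': [0.464, 0.26, 1.491], 'moment': [0.046, -0.027, 0.008], 'opening': 0.9976907464234668}
scene {'fovy': 53.41469811369466, 'cx': 255.29593537850582, 'cy': 188.24211294035803, 'world_from_camera': array([[ 0.81864022, -0.45110551,  0.35543215,  0.85627283],
       [ 0.57408903,  0.62574235, -0.52807982, -0.37426205],
       [ 0.01581077,  0.63635708,  0.77123258,  0.78426566],
       [ 0.        ,  0.        ,  0.        ,  1.        ]])}
top {'fovy': 44.461853417157236, 'cx': 249.14233890258672, 'cy': 192.4696899986207, 'world_from_camera': array([[-0.02339661,  0.98705737, -0.15865163,  0.44456226],
       [-0.99960145, -0.02560481, -0.01188852,  0.03660277],
       [-0.01579689,  0.15831025,  0.98726305,  1.10343658],
       [ 0.        ,  0.        ,  0.        ,  1.        ]])}
wrist {'fovy': 66.3058579904379, 'cx': 257.63609128383825, 'cy': 193.38471593728903, 'world_from_camera': array([[ 0.42508366,  0.86162541,  0.27731849,  0.3380521 ],
       [-0.90515211,  0.40527748,  0.12825685, -0.52953003],
       [-0.00188158, -0.30553531,  0.95217889,  0.38524862],
       [ 0.        ,  0.        ,  0.        ,  1.        ]])}
```

View pics/scene0.png

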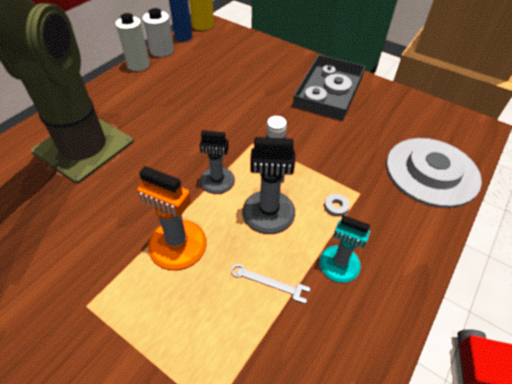

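View pics/top0.png

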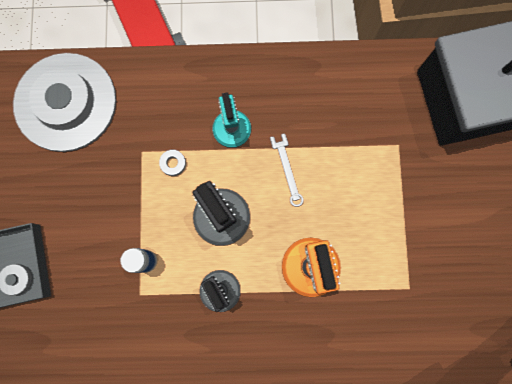

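View pics/wrist0.png

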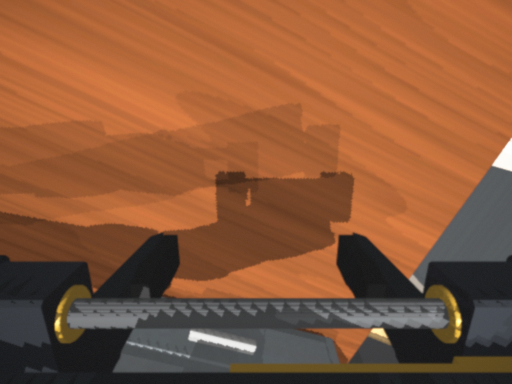

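The scene view shows four lamps: orange (170,220), turquoise (345,250), small grey (215,160) and large grey (270,180). In the top view these are at (313,267), (231,125), (220,291) and (221,216). Orange and turquoise are excluded, so the larger of the two greys is meant. I'll confirm that in a crop and measure it.

```bash
cat > h.py <<'E'
import numpy as np, cv2
def ray(c,u,v,h=384):
    f=h/2/np.tan(np.radians(c["fovy"])/2)
    d=np.array([(u-c["cx"])/f,-(v-c["cy"])/f,-1]); T=c["world_from_camera"]
    return T[:3,3],T[:3,:3]@d
def onz(c,u,v,z):
    o,d=ray(c,u,v); return o+d*(z-o[2])/d[2]
def proj(c,p,h=384):
    f=h/2/np.tan(np.radians(c["fovy"])/2); T=c["world_from_camera"]
    q=T[:3,:3].T@(np.array(p)-T[:3,3]); return np.array([c["cx"]+f*q[0]/-q[2], c["cy"]-f*q[1]/-q[2]])
E
python3 - <<'E'
import cv2
a=cv2.imread("pics/top0.png")[160:320,150:290]; b=cv2.imread("pics/scene0.png")[105:245,180:320]
a=cv2.resize(a,(400,457),interpolation=cv2.INTER_CUBIC); b=cv2.resize(b,(400,457),interpolation=cv2.INTER_CUBIC)
cv2.imwrite("pics/crop0.png",cv2.hconcat([a,b]))
E
```

```text
(no output)
```

View pics/crop0.png

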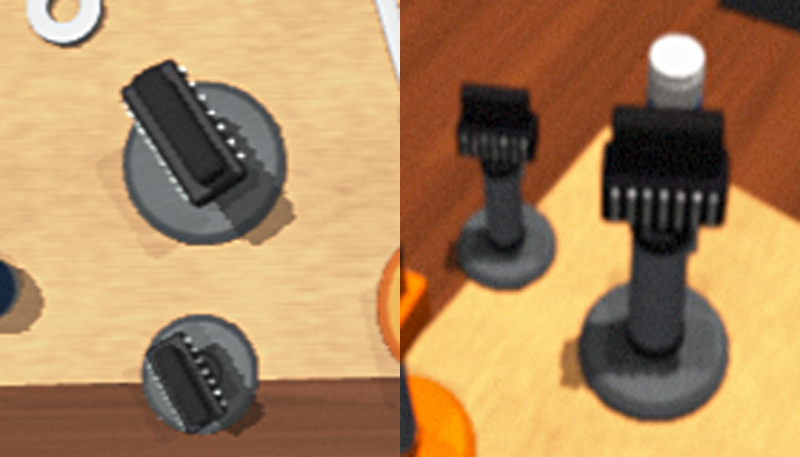

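```bash
python3 - <<'E'
from plant import eyes
from h import *
c=eyes.camera_info("top"); im=cv2.imread("pics/top0.png")
hsv=cv2.cvtColor(im,cv2.COLOR_BGR2HSV)
m=np.zeros(im.shape[:2],np.uint8); x0,y0,x1,y1=180,170,260,255
sub=hsv[y0:y1,x0:x1]
gray=((sub[...,1]<90)&(sub[...,2]<150)&(sub[...,2]>0)).astype(np.uint8)*255
m[y0:y1,x0:x1]=gray
cs,_=cv2.findContours(m,cv2.RETR_EXTERNAL,cv2.CHAIN_APPROX_NONE); k=max(cs,key=cv2.contourArea)
print("all",cv2.boundingRect(k),cv2.contourArea(k))
pts=k[:,0].astype(float)
W=np.array([onz(c,u,v,0.021)[:2] for u,v in pts])
# RANSAC circle fit radius .068
best=None;rng=np.random.default_rng(0)
for _ in range(2000):
    i=rng.choice(len(W),3,replace=False)
    A=np.c_[2*W[i],np.ones(3)];
    try:s=np.linalg.solve(A,(W[i]**2).sum(1))
    except: continue
    rad=np.sqrt(max(0,s[2]+s[0]**2+s[1]**2))
    n=(abs(np.linalg.norm(W-s[:2],axis=1)-rad)<0.0015).sum()
    if abs(rad-.068)<.006 and (best is None or n>best[0]): best=(n,s[:2],rad)
print(len(W),best)
dark=((hsv[...,2]<48)).astype(np.uint8)*255
mm=np.zeros_like(dark); mm[y0:y1,x0:x1]=dark[y0:y1,x0:x1]
cs,_=cv2.findContours(mm,cv2.RETR_EXTERNAL,cv2.CHAIN_APPROX_NONE); k=max(cs,key=cv2.contourArea)
print("dark",cv2.contourArea(k),cv2.minAreaRect(k))
out=im.copy(); cv2.drawContours(out,[k],-1,(0,0,255),1)
cx=best[1]
for z,col in((0.021,(0,255,0)),(0.249,(255,0,0))):
    p=proj(c,[*cx,z]); print(z,p); cv2.circle(out,tuple(int(round(q)) for q in p),1,col,-1)
cv2.imwrite("pics/m1.png",cv2.resize(out[160:270,160:280],(720,660),interpolation=cv2.INTER_NEAREST)[:600])
v=hsv[170:240,185:245,2]
print(np.array2string(v[::3,::2],max_line_width=250))
E
```

```text
all (193, 181, 57, 65) 2679.5
187 (np.int64(137), array([0.563973  , 0.11583581]), np.float64(0.06535763462512341))
dark 568.0 ((212.38723754882812, 208.11097717285156), (50.770503997802734, 21.57535743713379), 49.26789093017578)
0.021 [221.13648091 216.43114227]
0.249 [211.87594012 203.04038813]
[[207 240 238 237 237 237 235 235 234 235 237 238 238 238 236 235 237 237 239 240 240 239 238 238 236 235 236 236 237 238]
 [236 235 236 237 237 237 237 237 237 235 233 231 232 234 236 237 236 237 237 238 238 238 239 239 238 237 238 237 234 232]
 [239 240 239 239 240 239 238 239 239 238 236 234 234 234 237 238 239 237 238 238 239 238 237 235 235 233 230 230 233 231]
 [231 232 234 238 239 239 239 239 239 239 239 242 243 241 239 239 238 238 237 236 237 236 236 236 236 235 235 236 238 238]
 [234 239 239 239 238 238 238 240 248 244 137  52  64 106 247 240 239 239 239 239 239 240 238 238 238 236 235 234 232 233]
 [236 236 238 239 240 242 250 146  42  46  46  62  79  63  73 186 242 239 238 238 238 237 235 233 233 233 232 233 234 234]
 [233 233 236 238 243 227  40  51  50  49  49  45  37  79  66 10
[... 1450 characters left out ...]
123 123 122 124 128  51  76  82  65  21  36  43  34  27  20  54  66  62  61  77  79]
 [237 234 227 226 232  96  93 122 121 122 123 124 124 126 151  53  76  84  80  49  24  25  47  60  61  62  81  80  81  76]
 [229 230 225 216 220 196  87 100 124 122 123 125 126 123 123 130  40  33  16  39  63  58  61  61  79  79  78  81  78  65]
 [235 236 237 232 224 229 212  83  95 121 119 120 120 117 118 120 125 121 125 114 115  64  76  79  79  78  80  75  60  57]
 [234 234 235 235 223 222 225 207  83  84 110 119 119 122 118 117 121 118 117 121 132 129  86  78  80  73  61  60  58 137]
 [230 229 228 227 229 225 220 219 222 133  76  79  95 118 118 118 118 118 124 129 129 130 130  98  61  60  59  97 154 154]]
```

View pics/m1.png

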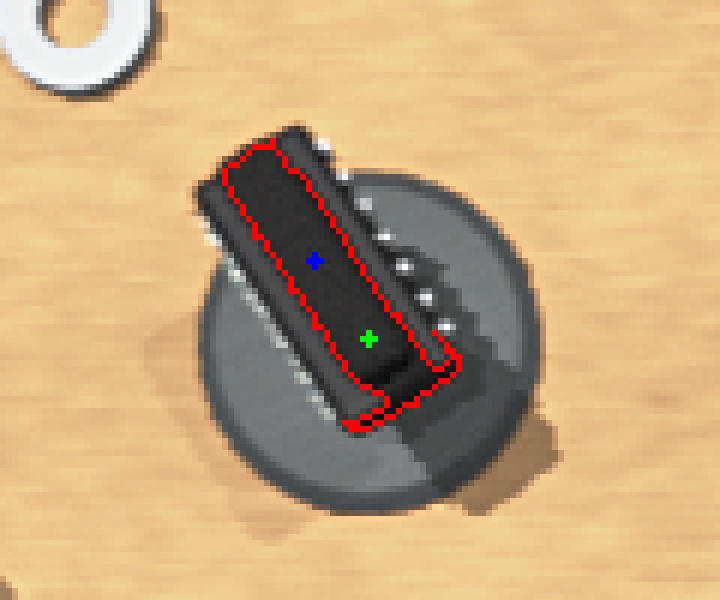

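The crop confirms the large grey lamp: its base is much wider than the small one's. The axis cast from the base centre, pixel (212,203), lands on the middle of the handle's top face, so the two measurements agree. Next I'll get the bar's direction and the tool deltas.

```bash
cat >> h.py <<'E'
from scipy.spatial.transform import Rotation as R
def tool(s):
    M=R.from_quat(s["eef_rot"]).as_matrix(); return np.array(s["tool_pos"]),M
def st(s):
    p,M=tool(s); y=M[:,1]
    print("t %.2f p %s yaw(y) %.3f x-axis %s F %s M %s op %.3f q %s"%(s["clock"],np.round(p,4),np.arctan2(y[1],y[0]),np.round(M[:,0],3),np.round(s["contact_force"],1),np.round(s["moment"],2),s["opening"],np.round(s["q"],2)))
E
python3 - <<'E'
from plant import r,eyes
from h import *
c=eyes.camera_info("top"); im=cv2.imread("pics/top0.png")
v=cv2.cvtColor(im,cv2.COLOR_BGR2HSV)[...,2]
# handle top mask: dark 40..58 region restricted
m=np.zeros_like(v); m[175:235,190:232]=((v<59)&(v>38))[175:235,190:232]*255
m=cv2.morphologyEx(m,cv2.MORPH_OPEN,np.ones((5,5),np.uint8))
cs,_=cv2.findContours(m,cv2.RETR_EXTERNAL,cv2.CHAIN_APPROX_NONE); k=max(cs,key=cv2.contourArea)
b=cv2.boxPoints(cv2.minAreaRect(k)); print(cv2.minAreaRect(k))
w=np.array([onz(c,*p,0.249) for p in b]); print(w.round(4)); print("ctr",w.mean(0), "sides",[round(np.linalg.norm(w[i]-w[(i+1)%4]),4) for i in range(4)])
for i in range(2):
    d=w[i+1]-w[i]; print("side yaw",np.arctan2(d[1],d[0]), np.linalg.norm(d))
# box+handle outline long edges by gray threshold (left long edge of box at z~.203)
s=r.get_state(); st(s); p,M=tool(s); print(M.round(3))
print("delta in tool axes cm", (M.T@(np.array([.564,.116,.33])-p)*100).round(2))
E
```

```text
((211.1309051513672, 202.73988342285156), (41.88026428222656, 11.318989753723145), 56.97613525390625)
[[0.5923 0.1468 0.249 ]
 [0.6035 0.1292 0.249 ]
 [0.5371 0.0879 0.249 ]
 [0.5262 0.1054 0.249 ]]
ctr [0.56478132 0.11732455 0.249     ] sides [np.float64(0.0209), np.float64(0.0781), np.float64(0.0206), np.float64(0.078)]
side yaw -1.0085375662983178 0.02087524474562093
side yaw -2.5855117267535244 0.07812818568461934
t 0.15 p [ 0.2658 -0.5651  0.2381] yaw(y) -1.131 x-axis [-0.001  0.001 -1.   ] F [ 0.1  0.1 -0.2] M [-0.03 -0.02  0.04] op 0.999 q [ 1.16  0.69 -0.19  1.57  0.16  0.9  -0.22]
[[-0.001  0.426 -0.905]
 [ 0.001 -0.905 -0.426]
 [-1.    -0.001  0.   ]]
delta in tool axes cm [ -9.13 -48.95 -55.98]
```

The handle top measures 78 x 21 mm against the true 82 x 22, centred at (0.564, 0.117). The bar's yaw is 0.558, so the jaw yaw should be -1.013. I'll rise first, then travel across.

```bash
python3 -m pendant '[[[0,0,0,-3.1,0,0,8.8],[0,0,0,-3.1,0,0,8.8],[0,0,0,-3.0,0,0,8.8],[0,0,0,0,-2.6,-2.97,8.8],[0,0,0,0,-2.6,-2.97,8.8],[0,0,0,0,-2.6,-2.97,8.8],[0,0,0,0,-2.6,-2.97,8.8],[0,0,0,0,-2.6,-2.97,8.8],[0,0,0,0,-2.6,-2.97,8.8],[0,0,0,0,-2.6,-2.97,8.8]]]' 30
python3 -c "
from h import *; from plant import r; s=r.get_state(); st(s); p,M=tool(s); print((M.T@(np.array([.564,.1165,.33])-p)*100).round(2))"
```

```text
clock: 0.98
tool_pos: [0.3769, -0.3105, 0.3307]
eef_rot: [-0.69, -0.154, 0.69, -0.154]
contact_force: [0.6, 0.2, -0.6]
opening: 1.0
t 0.98 p [ 0.3769 -0.3105  0.3307] yaw(y) -1.131 x-axis [-0.  0. -1.] F [ 0.6  0.2 -0.6] M [ 0.03 -0.08 -0.03] op 1.000 q [ 0.76  0.4  -0.24  1.83  0.12  0.93 -0.67]
[  0.06 -30.68 -35.1 ]
```

```bash
python3 -m pendant '[[[0,0,0,0,-2.7,-3.08,8.8],[0,0,0,0,-2.7,-3.08,8.8],[0,0,0,0,-2.7,-3.08,8.8],[0,0,0,0,-2.7,-3.08,8.8],[0,0,0,0,-2.7,-3.08,8.8],[0,0,0,0,-2.7,-3.08,8.8],[0,0,0,0,-2.7,-3.08,8.8],[0,0,0,0,-2.7,-3.08,8.8],[0,0,0,0,-2.7,-3.08,8.8],[0,0,0,0,-2.0,-2.2,8.8]]]' 30
python3 -m pendant '[[[0,0,0,0,-1.0,-1.2,8.8],[0,0,0,0,-1.0,-1.0,8.8],[-0.06,0,0,0,0,0,8.8],[-0.06,0,0,0,0,0,8.8],[0,0,0,0,0,0,8.8]]]'
python3 - <<'E'
from h import *; from plant import r,eyes; s=r.get_state(); st(s); p,M=tool(s); print((M.T@(np.array([.564,.1165,.33])-p)*100).round(2))
for n in ["top","wrist"]:
    i=eyes.snapshot(n); cv2.imwrite(f"pics/{n}1.png",i[:,:,::-1])
c=eyes.camera_info("wrist"); np.save("wc1.npy",c,allow_pickle=True)
print("axis handle top in wrist",proj(c,[.564,.1165,.249]))
E
```

```text
clock: 1.82
tool_pos: [0.5362, 0.0573, 0.3306]
eef_rot: [0.69, 0.156, -0.69, 0.155]
contact_force: [0.7, -0.1, -0.6]
opening: 0.999
clock: 2.23
tool_pos: [0.5466, 0.08, 0.3304]
eef_rot: [-0.679, -0.196, 0.68, -0.196]
contact_force: [0.5, -0.0, -0.1]
opening: 0.997
t 2.23 p [0.5466 0.08   0.3304] yaw(y) -1.010 x-axis [-0.001 -0.001 -1.   ] F [ 0.5 -0.  -0.1] M [ 0.01  0.04 -0.04] op 0.997 q [-0.03  0.5  -0.33  1.66  0.18  1.02 -1.42]
[ 0.03 -2.17 -3.41]
axis handle top in wrist [231.70478131 160.9225728 ]
```

View pics/wrist1.png

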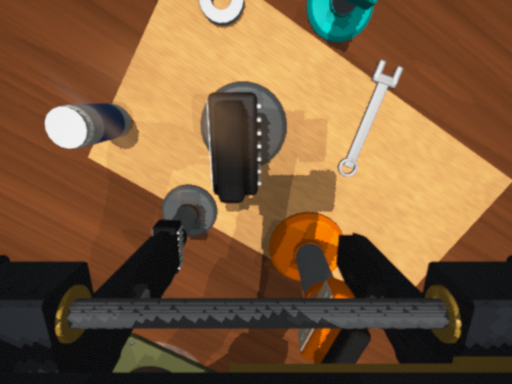

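```bash
python3 - <<'E'
from h import *
c=np.load("wc1.npy",allow_pickle=True).item(); im=cv2.imread("pics/wrist1.png")
out=im.copy()
M=R.from_euler('z',0.558).as_matrix()
big=cv2.resize(im[70:220,170:320],(600,600),interpolation=cv2.INTER_CUBIC)
def P(l,z): 
    p=proj(c,np.array([.564,.1165,0])+M@np.array([l[0],l[1],z])); return ((p-[170,70]+.5)*4).astype(int)
for z,a,b,col in((.249,.041,.011,(0,255,0)),(.203,.048,.022,(0,0,255))):
    q=np.array([P(l,z) for l in((a,b),(a,-b),(-a,-b),(-a,b))]); cv2.polylines(big,[q],True,col,1)
t=np.linspace(0,6.28,60)
cv2.polylines(big,[np.array([P((.068*np.cos(x),.068*np.sin(x)),.021) for x in t])],True,(255,0,0),1)
cv2.imwrite("pics/ov1.png",big)
E
```

```text
(no output)
```

View pics/ov1.png

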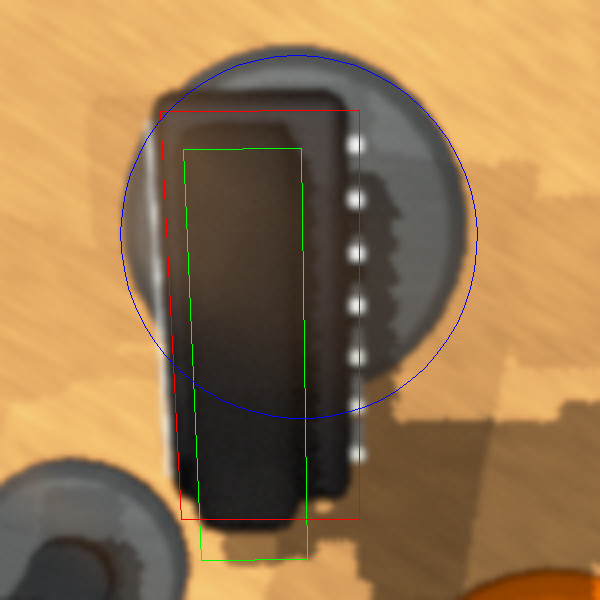

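The overlay's orientation fits, but the lamp sits about 6 mm further along the bar in the wrist view than the top view predicts. I'll check both hypotheses against the scene camera.

```bash
python3 - <<'E'
from h import *; from plant import eyes
M=R.from_euler('z',0.558).as_matrix()
cs=eyes.camera_info("scene"); ct=eyes.camera_info("top")
def ov(im,c,x0,y0,w,h,s,axis,name):
    big=cv2.resize(im[y0:y0+h,x0:x0+w],(w*s,h*s),interpolation=cv2.INTER_CUBIC)
    def P(l,z):
        p=proj(c,np.array([*axis,0])+M@np.array([l[0],l[1],z])); return ((p-[x0,y0]+.5)*s).astype(int)
    for z,a,b,col in((.249,.041,.011,(0,255,0)),(.203,.048,.022,(0,0,255)),(.163,.048,.022,(0,0,255))):
        q=np.array([P(l,z) for l in((a,b),(a,-b),(-a,-b),(-a,b))]); cv2.polylines(big,[q],True,col,1)
    t=np.linspace(0,6.28,60)
    cv2.polylines(big,[np.array([P((.068*np.cos(x),.068*np.sin(x)),.0) for x in t])],True,(255,0,0),1)
    cv2.polylines(big,[np.array([P((.068*np.cos(x),.068*np.sin(x)),.021) for x in t])],True,(255,0,0),1)
    return big
s0=cv2.imread("pics/scene0.png"); t0=cv2.imread("pics/top0.png")
A=ov(s0,cs,230,125,80,115,5,(.564,.1165),"a"); B=ov(s0,cs,230,125,80,115,5,(.569,.1195),"b")
cv2.imwrite("pics/ov2.png",cv2.hconcat([A,B]))
A=ov(t0,ct,180,170,80,85,5,(.564,.1165),"a"); B=ov(t0,ct,180,170,80,85,5,(.569,.1195),"b")
cv2.imwrite("pics/ov3.png",cv2.hconcat([A,B]))
E
```

```text
(no output)
```

View pics/ov2.png

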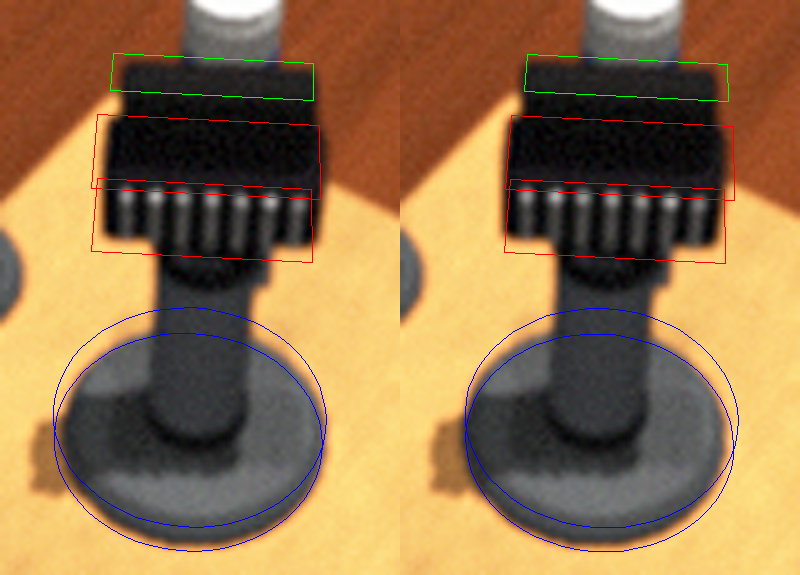

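View pics/ov3.png

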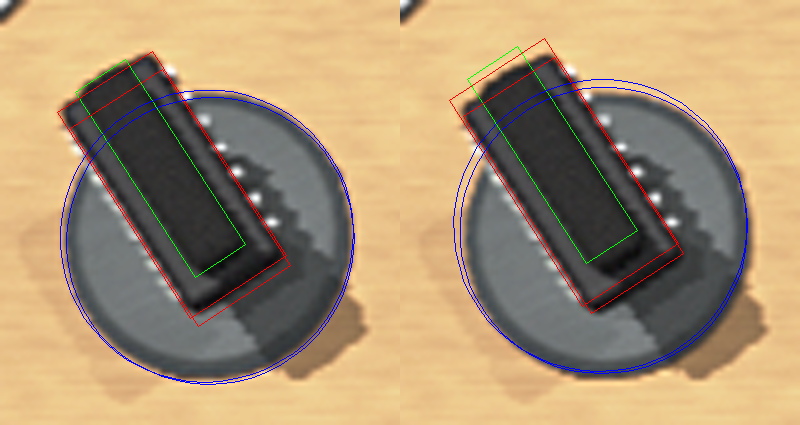

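```bash
python3 - <<'E'
from h import *; from plant import r,eyes; s=r.get_state(); st(s)
c=eyes.camera_info("wrist"); i=eyes.snapshot("wrist"); s=r.get_state(); st(s)
cv2.imwrite("pics/wrist2.png",i[:,:,::-1]); np.save("wc2.npy",c,allow_pickle=True)
o=np.load("wc1.npy",allow_pickle=True).item(); print((c["world_from_camera"]-o["world_from_camera"]).round(4))
print(abs(cv2.imread("pics/wrist1.png").astype(int)-i[:,:,::-1]).mean())
p,M=tool(s); print("cam in tool",M.T@(c["world_from_camera"][:3,3]-p), (M.T@c["world_from_camera"][:3,:3]).round(3))
E
```

```text
t 2.33 p [0.5467 0.0796 0.3305] yaw(y) -1.014 x-axis [-0.001 -0.001 -1.   ] F [ 0.7 -0.1  0.9] M [-0.07  0.02 -0.01] op 0.998 q [-0.03  0.5  -0.32  1.66  0.18  1.02 -1.42]
t 2.38 p [0.5468 0.0797 0.3306] yaw(y) -1.014 x-axis [-0.    -0.001 -1.   ] F [ 0.6  1.2 -0.9] M [-0.03 -0.02  0.  ] op 1.002 q [-0.03  0.5  -0.32  1.66  0.18  1.02 -1.42]
[[0. 0. 0. 0.]
 [0. 0. 0. 0.]
 [0. 0. 0. 0.]
 [0. 0. 0. 0.]]
1.3759799533420138
cam in tool [-0.14706765 -0.00156618 -0.0806138 ] [[ 0.     0.306 -0.952]
 [ 1.     0.001  0.001]
 [ 0.001 -0.952 -0.306]]
```

```bash
python3 - <<'E'
from h import *; from plant import r,eyes; s=r.get_state()
c=eyes.camera_info("wrist"); p,M=tool(s)
for w in (.044,.0615):
  for sx in(1,-1):
    for x in (0,-.019):
      print(w*sx,x,proj(c,p+M@[x,sx*w,0]).round(1))
im=cv2.imread("pics/wrist2.png")[210:330,130:390]
for (u,v) in [(proj(c,p+M@[0,sx*.044,zz])) for sx in(1,-1) for zz in (-.009,.009)]:
    cv2.circle(im,(int(round(u-130)),int(round(v-210))),1,(0,0,255),-1)
a=cv2.resize(im,(780,360),interpolation=cv2.INTER_NEAREST)
cv2.imwrite("pics/f2.png",a)
ct=eyes.camera_info("top"); t=cv2.imread("pics/top1.png")
for sx in(1,-1):
    print("top",proj(ct,p+M@[0,sx*.044,0]).round(1))
for h in((230,100),(233,201.5)): pass
a=onz(c,230,100.0,.249);b=onz(c,233,201.5,.249);print(a,b,(a+b)/2,np.linalg.norm(a-b),np.arctan2(*(a-b)[1::-1]))
E
```

```text
0.044 0 [339.2 250.2]
0.044 -0.019 [349.2 268.8]
-0.044 0 [182.2 250.2]
-0.044 -0.019 [172.9 268.9]
0.0615 0 [370.4 250.2]
0.0615 -0.019 [384.3 268.8]
-0.0615 0 [151.  250.3]
-0.0615 -0.019 [137.8 268.9]
top [251.3 191.7]
top [206.8 220.6]
[0.60294528 0.14076364 0.249     ] [0.53528832 0.0984923  0.249     ] [0.5691168  0.11962797 0.249     ] 0.07977674825324425 0.5584477989039192
```

View pics/f2.png

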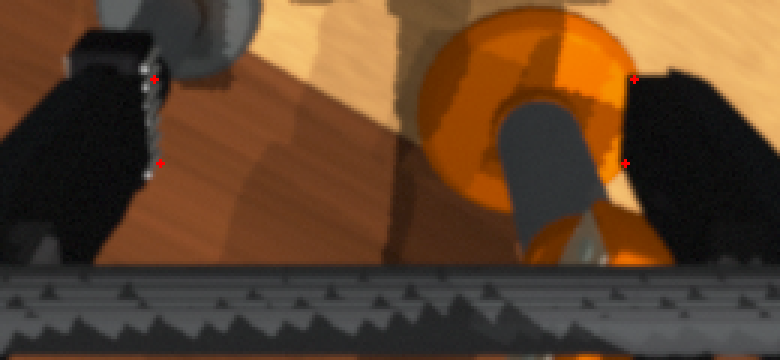

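View pics/top1.png

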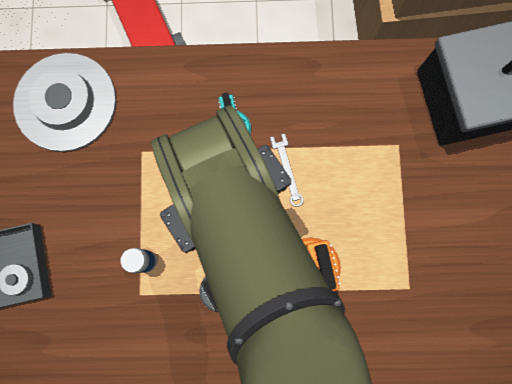

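The projected fingertip corners match the wrist image to within about 1 px, so I trust the wrist measurement, which puts the axis at (0.569, 0.119). I'll move over it, come down to just above the handle, and look again.

```bash
python3 -c "
from h import *; from plant import r; s=r.get_state(); p,M=tool(s); print((M.T@(np.array([.5685,.1192,.275])-p)*100).round(2))"
```

```text
[ 5.56 -2.21 -3.94]
```

```bash
python3 -m pendant '[[[0,0,0,0,-1.1,-2.0,8.8],[0,0,0,0,-1.1,-1.9,8.8],[0,0,0,1.8,0,0,8.8],[0,0,0,1.8,0,0,8.8],[0,0,0,1.9,0,0,8.8],[0,0,0,0,0,0,8.8],[0,0,0,0,0,0,8.8]]]'
python3 - <<'E'
from h import *; from plant import r,eyes; s=r.get_state(); st(s)
c=eyes.camera_info("wrist"); i=eyes.snapshot("wrist")
cv2.imwrite("pics/wrist3.png",i[:,:,::-1]); np.save("wc3.npy",c,allow_pickle=True)
p,M=tool(s)
print((M.T@(np.array([.5685,.1192,.275])-p)*100).round(2))
E
```

```text
clock: 2.97
tool_pos: [0.5678, 0.1192, 0.2753]
eef_rot: [-0.679, -0.195, 0.68, -0.195]
contact_force: [0.8, -0.0, 0.2]
opening: 0.997
t 2.97 p [0.5678 0.1192 0.2753] yaw(y) -1.012 x-axis [-0.002 -0.001 -1.   ] F [ 0.8 -0.   0.2] M [-0.01 -0.02 -0.05] op 0.997 q [-0.1   0.6  -0.31  1.65  0.21  0.93 -1.51]
[ 0.03  0.04 -0.06]
```

View pics/wrist3.png

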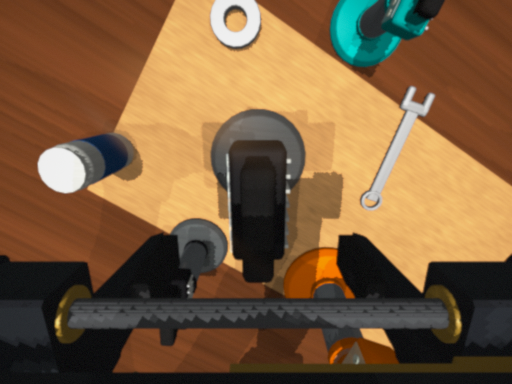

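```bash
python3 - <<'E'
from h import *
c=np.load("wc3.npy",allow_pickle=True).item(); im=cv2.imread("pics/wrist3.png")
M=R.from_euler('z',0.558).as_matrix(); outs=[]
for ax in((.5685,.1192),(.564,.1165)):
    big=cv2.resize(im[100:300,190:320],(390,600),interpolation=cv2.INTER_CUBIC)
    big=cv2.convertScaleAbs(big,alpha=1.8,beta=20)
    def P(l,z):
        p=proj(c,np.array([*ax,0])+M@np.array([l[0],l[1],z])); return ((p-[190,100]+.5)*3).astype(int)
    for z,a,b,col in((.249,.041,.011,(0,255,0)),(.203,.048,.022,(0,0,255))):
        q=np.array([P(l,z) for l in((a,b),(a,-b),(-a,-b),(-a,b))]); cv2.polylines(big,[q],True,col,1)
    t=np.linspace(0,6.28,60)
    cv2.polylines(big,[np.array([P((.066*np.cos(x),.066*np.sin(x)),.021) for x in t])],True,(255,0,0),1)
    outs.append(big)
cv2.imwrite("pics/ov4.png",cv2.hconcat(outs))
E
```

```text
(no output)
```

View pics/ov4.png

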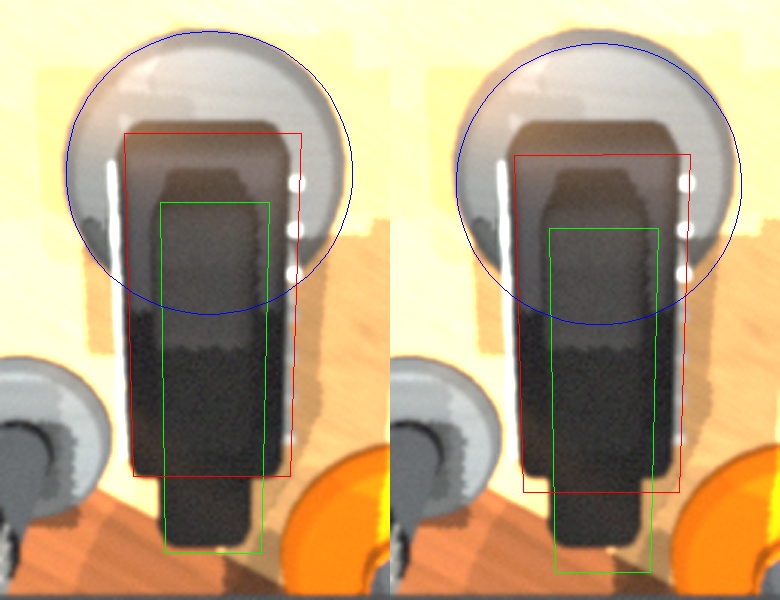

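The bar lies about 1.2 mm to tool −y of the finger midline and about 1 mm further out along −z. I'll make those small corrections, descend to TCP z 0.219, and close softly.

```bash
python3 -m pendant '[[[0,0,0,0,-0.12,-0.14,8.8],[0,0,0,2.0,0,0,8.8],[0,0,0,2.0,0,0,8.8],[0,0,0,1.6,0,0,8.8],[0,0,0,0,0,0,8.8]]]' 5
python3 -c "
from h import *; from plant import r; s=r.get_state(); st(s)"
python3 -m pendant '[[[0,0,0,0,0,0,4.5],[0,0,0,0,0,0,4.5],[0,0,0,0,0,0,3.2],[0,0,0,0,0,0,2.6],[0,0,0,0,0,0,2.0],[0,0,0,0,0,0,1.5],[0,0,0,0,0,0,1.5]]]' 5
python3 -c "
from h import *; from plant import r,eyes; s=r.get_state(); st(s)
i=eyes.snapshot('wrist'); cv2.imwrite('pics/wrist4.png',i[:,:,::-1]);st(r.get_state())"
```

```text
clock: 3.43
tool_pos: [0.5677, 0.1212, 0.2181]
eef_rot: [-0.678, -0.195, 0.681, -0.195]
contact_force: [0.1, -0.0, 0.1]
opening: 0.997
t 3.43 p [0.5677 0.1212 0.2181] yaw(y) -1.011 x-axis [-0.003 -0.001 -1.   ] F [ 0.1 -0.   0.1] M [-0.02  0.03 -0.01] op 0.997 q [-0.12  0.66 -0.29  1.72  0.25  0.8  -1.54]
clock: 4.02
tool_pos: [0.5689, 0.1216, 0.22]
eef_rot: [0.68, 0.195, -0.679, 0.195]
contact_force: [1.0, 0.1, -0.1]
opening: 0.495
t 4.02 p [0.5689 0.1216 0.22  ] yaw(y) -1.011 x-axis [ 0.  0. -1.] F [ 1.   0.1 -0.1] M [ 0.    0.   -0.02] op 0.495 q [-0.12  0.66 -0.29  1.72  0.25  0.8  -1.54]
t 4.07 p [0.5689 0.1216 0.2199] yaw(y) -1.011 x-axis [ 0. -0. -1.] F [-0.8  0.3 -0.5] M [-0.05  0.06  0.01] op 0.449 q [-0.12  0.66 -0.29  1.72  0.25  0.8  -1.54]
```

View pics/wrist4.png

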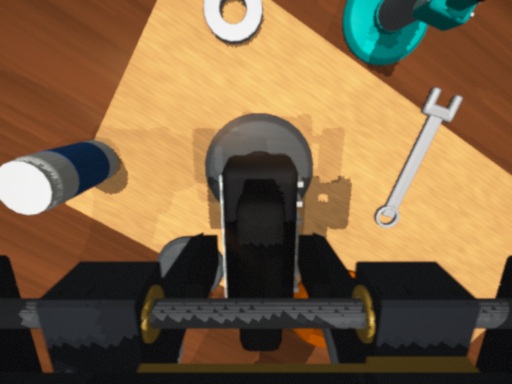

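The fingers straddle the bar symmetrically: finger edges are at columns 218 and 298, the bar is centred near column 259. I'll keep closing.

```bash
python3 -m pendant '[[[0,0,0,0,0,0,1.5],[0,0,0,0,0,0,1.5],[0,0,0,0,0,0,1.5],[0,0,0,0,0,0,1.5]]]' 5
python3 -c "
from h import *; from plant import r; s=r.get_state(); st(s)"
python3 -m pendant '[[[0,0,0,0,0,0,1.5],[0,0,0,0,0,0,1.5],[0,0,0,0,0,0,1.5]]]' 5
python3 -c "
from h import *; from plant import r; s=r.get_state(); st(s)"
```

```text
clock: 4.4
tool_pos: [0.5691, 0.1211, 0.2197]
eef_rot: [0.68, 0.195, -0.68, 0.196]
contact_force: [1.0, -1.3, 0.8]
opening: 0.248
t 4.40 p [0.5691 0.1211 0.2197] yaw(y) -1.011 x-axis [ 0.    -0.001 -1.   ] F [ 1.  -1.3  0.8] M [-0.18 -0.12  0.08] op 0.248 q [-0.12  0.66 -0.29  1.72  0.25  0.8  -1.54]
clock: 4.65
tool_pos: [0.569, 0.1213, 0.2197]
eef_rot: [0.68, 0.195, -0.68, 0.195]
contact_force: [0.7, -1.3, -0.6]
opening: 0.245
t 4.65 p [0.569  0.1213 0.2197] yaw(y) -1.011 x-axis [ 0. -0. -1.] F [ 0.7 -1.3 -0.6] M [-0.3  -0.19  0.07] op 0.245 q [-0.12  0.66 -0.29  1.72  0.25  0.8  -1.54]
```

```bash
python3 -m pendant '[[[0,0,0,0,0,0,1.2],[0,0,0,0,0,0,1.2],[0,0,0,0,0,0,1.2]]]' 35
python3 -c "
from h import *; from plant import r; s=r.get_state(); st(s)"
```

```text
clock: 4.9
tool_pos: [0.5689, 0.1213, 0.2197]
eef_rot: [0.68, 0.195, -0.68, 0.195]
contact_force: [0.8, -2.2, 0.2]
opening: 0.244
t 4.90 p [0.5689 0.1213 0.2197] yaw(y) -1.011 x-axis [ 0. -0. -1.] F [ 0.8 -2.2  0.2] M [-0.35 -0.28  0.05] op 0.244 q [-0.12  0.66 -0.29  1.72  0.25  0.8  -1.54]
```

The grip holds at 21.5 mm, which matches the bar's 22 mm, and forces are small. Now I'll twist counter-clockwise (−x turn) and watch the side forces.

```bash
python3 -m pendant '[[[-0.07,0,0,0,0,0,1.2],[-0.07,0,0,0,0,0,1.2],[-0.07,0,0,0,0,0,1.2],[0,0,0,0,0,0,1.2]]]'
python3 -c "
from h import *; from plant import r; s=r.get_state(); st(s)"
```

```text
clock: 5.23
tool_pos: [0.5687, 0.1217, 0.2197]
eef_rot: [-0.655, -0.266, 0.655, -0.266]
contact_force: [0.6, -1.0, 1.1]
opening: 0.245
t 5.23 p [0.5687 0.1217 0.2197] yaw(y) -0.799 x-axis [-0.  0. -1.] F [ 0.6 -1.   1.1] M [-0.31 -0.16  0.06] op 0.245 q [-0.08  0.67 -0.35  1.72  0.3   0.81 -1.37]
```

```bash
python3 -m pendant '[[[-0.08,0,0,0,0,0,1.2],[-0.08,0,0,0,0,0,1.2],[-0.08,0,0,0,0,0,1.2],[-0.08,0,0,0,0,0,1.2],[0,0,0,0,0,0,1.2]]]'
python3 -c "
from h import *; from plant import r; s=r.get_state(); st(s)"
```

```text
clock: 5.65
tool_pos: [0.5682, 0.1221, 0.2197]
eef_rot: [-0.604, -0.367, 0.605, -0.366]
contact_force: [-0.0, -0.1, 1.5]
opening: 0.248
t 5.65 p [0.5682 0.1221 0.2197] yaw(y) -0.480 x-axis [-0.001  0.001 -1.   ] F [-0.  -0.1  1.5] M [-0.12  0.09  0.03] op 0.248 q [-0.03  0.68 -0.44  1.71  0.37  0.83 -1.12]
```

```bash
python3 -m pendant '[[[-0.08,0,0,0,0,0,1.2],[-0.08,0,0,0,0,0,1.2],[-0.08,0,0,0,0,0,1.2],[-0.07,0,0,0,0,0,1.2],[0,0,0,0,0,0,1.2],[0,0,0,0,0,0,1.2]]]'
python3 -c "
from h import *; from plant import r,eyes; s=r.get_state(); st(s)
i=eyes.snapshot('scene'); cv2.imwrite('pics/scene5.png',i[:,:,::-1])
i=eyes.snapshot('wrist'); cv2.imwrite('pics/wrist5.png',i[:,:,::-1])"
```

```text
clock: 6.15
tool_pos: [0.5679, 0.1221, 0.2197]
eef_rot: [-0.541, -0.455, 0.542, -0.454]
contact_force: [-3.2, -0.4, 1.8]
opening: 0.246
t 6.15 p [0.5679 0.1221 0.2197] yaw(y) -0.175 x-axis [-0.002  0.    -1.   ] F [-3.2 -0.4  1.8] M [0.01 0.66 0.01] op 0.246 q [ 0.02  0.69 -0.53  1.71  0.44  0.86 -0.88]
```

View pics/wrist5.png

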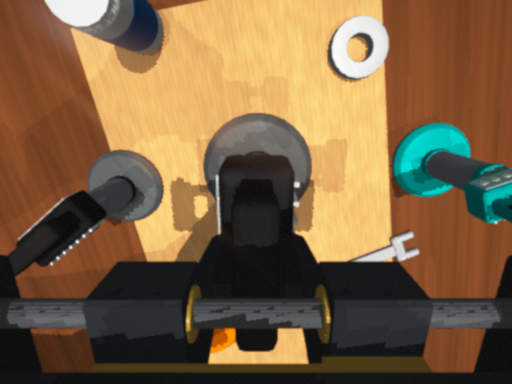

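View pics/scene5.png

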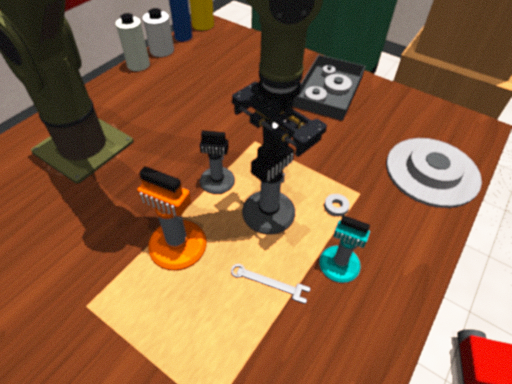

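The lamp turned with the gripper by +0.836, giving a twist of about 0.89. I'll ease the 3 N side load, then raise in small steps.

```bash
python3 -m pendant '[[[0,0,0,0,-0.1,0,1.2],[0,0,0,0,0,0,1.2]]]'
python3 -c "
from h import *; from plant import r; s=r.get_state(); st(s)"
python3 -m pendant '[[[0,0,0,-0.5,0,0,1.2],[0,0,0,-0.5,0,0,1.2],[0,0,0,0,0,0,1.2]]]'
python3 -c "
from h import *; from plant import r; s=r.get_state(); st(s)"
```

```text
clock: 6.42
tool_pos: [0.5676, 0.122, 0.2197]
eef_rot: [-0.541, -0.455, 0.541, -0.455]
contact_force: [-1.2, 0.3, 1.3]
opening: 0.247
t 6.42 p [0.5676 0.122  0.2197] yaw(y) -0.172 x-axis [-0. -0. -1.] F [-1.2  0.3  1.3] M [ 0.07  0.52 -0.07] op 0.247 q [ 0.02  0.69 -0.53  1.71  0.44  0.86 -0.88]
clock: 6.67
tool_pos: [0.5677, 0.1219, 0.2302]
eef_rot: [-0.541, -0.455, 0.541, -0.455]
contact_force: [-2.1, -0.1, -1.0]
opening: 0.243
t 6.67 p [0.5677 0.1219 0.2302] yaw(y) -0.171 x-axis [-0.  0. -1.] F [-2.1 -0.1 -1. ] M [ 0.09  0.59 -0.04] op 0.243 q [ 0.02  0.68 -0.54  1.7   0.43  0.88 -0.87]
```

It rises freely. I'll draw it to about 46 mm, then feel for the stop.

```bash
python3 -m pendant '[[[0,0,0,-0.6,0,0,1.2],[0,0,0,-0.6,0,0,1.2],[0,0,0,-0.6,0,0,1.2],[0,0,0,-0.6,0,0,1.2],[0,0,0,-0.6,0,0,1.2],[0,0,0,-0.6,0,0,1.2],[0,0,0,0,0,0,1.2],[0,0,0,0,0,0,1.2]]]'
python3 -c "
from h import *; from plant import r; s=r.get_state(); st(s)"
python3 -m pendant '[[[0,0,0,-0.1,0,0,1.2],[0,0,0,-0.1,0,0,1.2],[0,0,0,0,0,0,1.2]]]'
python3 -c "
from h import *; from plant import r; s=r.get_state(); st(s)"
python3 -m pendant '[[[0,0,0,-0.1,0,0,1.2],[0,0,0,-0.1,0,0,1.2],[0,0,0,0,0,0,1.2]]]'
python3 -c "
from h import *; from plant import r; s=r.get_state(); st(s)"
```

```text
clock: 7.33
tool_pos: [0.5679, 0.1219, 0.2667]
eef_rot: [0.541, 0.455, -0.541, 0.456]
contact_force: [-2.1, -0.2, 0.0]
opening: 0.243
t 7.33 p [0.5679 0.1219 0.2667] yaw(y) -0.171 x-axis [ 0.001  0.    -1.   ] F [-2.1 -0.2  0. ] M [ 0.12  0.8  -0.07] op 0.243 q [ 0.03  0.64 -0.56  1.66  0.4   0.96 -0.84]
clock: 7.58
tool_pos: [0.5678, 0.1218, 0.2675]
eef_rot: [-0.541, -0.456, 0.541, -0.455]
contact_force: [-2.2, 0.8, -4.3]
opening: 0.244
t 7.58 p [0.5678 0.1218 0.2675] yaw(y) -0.171 x-axis [-0. -0. -1.] F [-2.2  0.8 -4.3] M [ 0.16  0.61 -0.11] op 0.244 q [ 0.03  0.64 -0.56  1.66  0.4   0.96 -0.84]
clock: 7.83
tool_pos: [0.5678, 0.1218, 0.2697]
eef_rot: [-0.541, -0.455, 0.541, -0.455]
contact_force: [-1.3, 0.1, -5.1]
opening: 0.245
t 7.83 p [0.5678 0.1218 0.2697] yaw(y) -0.171 x-axis [-0. -0. -1.] F [-1.3  0.1 -5.1] M [ 0.15  0.58 -0.09] op 0.245 q [ 0.03  0.64 -0.56  1.65  0.4   0.97 -0.84]
```

```bash
for i in 1; do python3 -m pendant '[[[0,0,0,-0.1,0,0,1.2],[0,0,0,-0.1,0,0,1.2],[0,0,0,0,0,0,1.2]]]'; done
python3 -c "
from h import *; from plant import r; s=r.get_state(); st(s)"
python3 -m pendant '[[[0,0,0,-0.1,0,0,1.2],[0,0,0,-0.1,0,0,1.2],[0,0,0,0,0,0,1.2]]]'
python3 -c "
from h import *; from plant import r; s=r.get_state(); st(s)"
python3 -m pendant '[[[0,0,0,-0.1,0,0,1.2],[0,0,0,-0.1,0,0,1.2],[0,0,0,0,0,0,1.2]]]'
python3 -c "
from h import *; from plant import r; s=r.get_state(); st(s)"
```

```text
clock: 8.08
tool_pos: [0.5678, 0.1218, 0.2719]
eef_rot: [0.541, 0.455, -0.541, 0.455]
contact_force: [-2.3, -0.1, -4.7]
opening: 0.246
t 8.08 p [0.5678 0.1218 0.2719] yaw(y) -0.171 x-axis [ 0. -0. -1.] F [-2.3 -0.1 -4.7] M [ 0.13  0.67 -0.08] op 0.246 q [ 0.04  0.63 -0.56  1.65  0.39  0.97 -0.84]
clock: 8.33
tool_pos: [0.5678, 0.1218, 0.274]
eef_rot: [0.541, 0.455, -0.541, 0.456]
contact_force: [-2.8, -0.0, -4.5]
opening: 0.245
t 8.33 p [0.5678 0.1218 0.274 ] yaw(y) -0.171 x-axis [ 0. -0. -1.] F [-2.8 -0.  -4.5] M [ 0.16  0.65 -0.02] op 0.245 q [ 0.04  0.63 -0.56  1.65  0.39  0.98 -0.83]
clock: 8.58
tool_pos: [0.5679, 0.1218, 0.276]
eef_rot: [0.541, 0.455, -0.541, 0.456]
contact_force: [-2.4, -0.1, -3.8]
opening: 0.247
t 8.58 p [0.5679 0.1218 0.276 ] yaw(y) -0.171 x-axis [ 0.  0. -1.] F [-2.4 -0.1 -3.8] M [ 0.18  0.71 -0.06] op 0.247 q [ 0.04  0.63 -0.57  1.65  0.39  0.98 -0.83]
```

The free-slide baseline is about −4.5 N. I'll continue in 2 mm steps.

```bash

python3 -m pendant '[[[0,0,0,-0.1,0,0,1.2],[0,0,0,-0.1,0,0,1.2],[0,0,0,0,0,0,1.2]]]' | egrep 'tool|force'
python3 -m pendant '[[[0,0,0,-0.1,0,0,1.2],[0,0,0,-0.1,0,0,1.2],[0,0,0,0,0,0,1.2]]]' | egrep 'tool|force'
python3 -m pendant '[[[0,0,0,-0.1,0,0,1.2],[0,0,0,-0.1,0,0,1.2],[0,0,0,0,0,0,1.2]]]' | egrep 'tool|force'
```

```text
tool_pos: [0.5679, 0.1218, 0.2779]
contact_force: [-2.0, 0.5, -3.9]
tool_pos: [0.5679, 0.1218, 0.2799]
contact_force: [-2.1, 0.4, -4.3]
tool_pos: [0.5679, 0.1218, 0.282]
contact_force: [-1.5, 0.3, -5.2]
```

```bash

python3 -m pendant '[[[0,0,0,-0.1,0,0,1.2],[0,0,0,-0.1,0,0,1.2],[0,0,0,0,0,0,1.2]]]' | egrep 'tool|force'
python3 -m pendant '[[[0,0,0,-0.1,0,0,1.2],[0,0,0,-0.1,0,0,1.2],[0,0,0,0,0,0,1.2]]]' | egrep 'tool|force'
python3 -m pendant '[[[0,0,0,-0.1,0,0,1.2],[0,0,0,-0.1,0,0,1.2],[0,0,0,0,0,0,1.2]]]' | egrep 'tool|force'
```

```text
tool_pos: [0.5679, 0.1218, 0.284]
contact_force: [-2.7, 0.6, -4.7]
tool_pos: [0.5679, 0.1218, 0.286]
contact_force: [-3.0, 1.0, -5.0]
tool_pos: [0.5679, 0.1218, 0.288]
contact_force: [-1.0, 1.0, -4.4]
```

```bash

python3 -m pendant '[[[0,0,0,-0.1,0,0,1.2],[0,0,0,-0.1,0,0,1.2],[0,0,0,0,0,0,1.2]]]' | egrep 'tool|force'
python3 -m pendant '[[[0,0,0,-0.1,0,0,1.2],[0,0,0,-0.1,0,0,1.2],[0,0,0,0,0,0,1.2]]]' | egrep 'tool|force'
python3 -m pendant '[[[0,0,0,-0.1,0,0,1.2],[0,0,0,-0.1,0,0,1.2],[0,0,0,0,0,0,1.2]]]' | egrep 'tool|force'
```

```text
tool_pos: [0.5679, 0.1218, 0.29]
contact_force: [-2.3, 0.5, -4.7]
tool_pos: [0.5679, 0.1218, 0.292]
contact_force: [-3.4, 0.5, -4.3]
tool_pos: [0.5679, 0.1218, 0.294]
contact_force: [-3.3, 0.8, -4.2]
```

```bash

python3 -m pendant '[[[0,0,0,-0.1,0,0,1.2],[0,0,0,-0.1,0,0,1.2],[0,0,0,0,0,0,1.2]]]' | egrep 'tool|force'
python3 -m pendant '[[[0,0,0,-0.1,0,0,1.2],[0,0,0,-0.1,0,0,1.2],[0,0,0,0,0,0,1.2]]]' | egrep 'tool|force'
python3 -m pendant '[[[0,0,0,-0.1,0,0,1.2],[0,0,0,-0.1,0,0,1.2],[0,0,0,0,0,0,1.2]]]' | egrep 'tool|force'
```

```text
tool_pos: [0.5679, 0.1218, 0.296]
contact_force: [-2.6, 0.6, -5.0]
tool_pos: [0.5679, 0.1218, 0.2979]
contact_force: [-2.3, -0.5, -4.6]
tool_pos: [0.5679, 0.1218, 0.2999]
contact_force: [-2.5, 0.5, -4.2]
```

```bash

python3 -m pendant '[[[0,0,0,-0.1,0,0,1.2],[0,0,0,-0.1,0,0,1.2],[0,0,0,0,0,0,1.2]]]' | egrep 'tool|force'
python3 -m pendant '[[[0,0,0,-0.1,0,0,1.2],[0,0,0,-0.1,0,0,1.2],[0,0,0,0,0,0,1.2]]]' | egrep 'tool|force'
python3 -m pendant '[[[0,0,0,-0.1,0,0,1.2],[0,0,0,-0.1,0,0,1.2],[0,0,0,0,0,0,1.2]]]' | egrep 'tool|force'
```

```text
tool_pos: [0.5679, 0.1218, 0.302]
contact_force: [-3.5, 1.0, -4.0]
tool_pos: [0.5679, 0.1218, 0.304]
contact_force: [-2.1, 0.8, -3.9]
tool_pos: [0.5678, 0.1218, 0.3058]
contact_force: [-2.1, 0.7, -5.2]
```

```bash

python3 -m pendant '[[[0,0,0,-0.1,0,0,1.2],[0,0,0,0,0,0,1.2]]]' | egrep 'tool|force'
python3 -m pendant '[[[0,0,0,-0.1,0,0,1.2],[0,0,0,0,0,0,1.2]]]' | egrep 'tool|force'
python3 -m pendant '[[[0,0,0,-0.1,0,0,1.2],[0,0,0,0,0,0,1.2]]]' | egrep 'tool|force'
python3 -c "
from h import *; from plant import r,eyes; s=r.get_state(); st(s)
i=eyes.snapshot('scene'); cv2.imwrite('pics/scene6.png',i[100:250,180:330,::-1].repeat(4,0).repeat(4,1))"
```

```text
tool_pos: [0.5677, 0.1217, 0.3064]
contact_force: [-1.1, 0.7, -7.7]
tool_pos: [0.5677, 0.1217, 0.3074]
contact_force: [-1.8, 0.3, -10.2]
tool_pos: [0.5676, 0.1216, 0.3084]
contact_force: [-0.8, 1.4, -11.4]
t 12.83 p [0.5676 0.1216 0.3084] yaw(y) -0.171 x-axis [-0.001 -0.    -1.   ] F [ -0.8   1.4 -11.4] M [ 0.22  0.5  -0.07] op 0.250 q [ 0.05  0.6  -0.58  1.6   0.36  1.06 -0.81]
```

View pics/scene6.png

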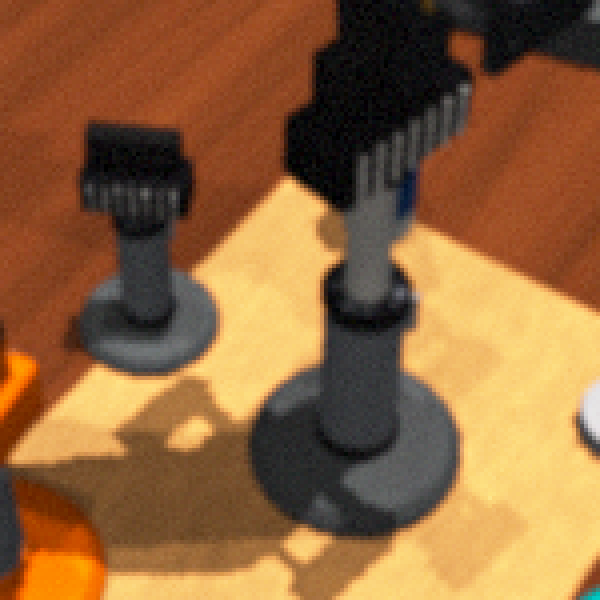

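The scene view shows the lamp raised with its bright mast exposed. The stop was felt at TCP z of about 0.3055, a rise of about 86 mm. The target is 6.5 mm of compression, which is z of about 0.312 and Fz of about −15 N.

```bash

python3 -m pendant '[[[0,0,0,-0.1,0,0,1.2],[0,0,0,0,0,0,1.2]]]' | egrep 'tool|force'
python3 -m pendant '[[[0,0,0,-0.1,0,0,1.2],[0,0,0,0,0,0,1.2]]]' | egrep 'tool|force'
python3 -m pendant '[[[0,0,0,-0.1,0,0,1.2],[0,0,0,0,0,0,1.2]]]' | egrep 'tool|force'
python3 -m pendant '[[[0,0,0,-0.07,0,0,1.2],[0,0,0,0,0,0,1.2]]]' | egrep 'tool|force|open'
```

```text
tool_pos: [0.5676, 0.1216, 0.3095]
contact_force: [-1.0, 1.1, -12.4]
tool_pos: [0.5676, 0.1216, 0.3105]
contact_force: [-0.9, 0.3, -14.1]
tool_pos: [0.5676, 0.1217, 0.3115]
contact_force: [-1.6, 0.4, -14.1]
tool_pos: [0.5676, 0.1216, 0.3121]
contact_force: [-1.8, 1.0, -15.3]
opening: 0.245
```

The force and height agree: 6.6 mm predicts −15.4 N and I read −15.3 N. Now I'll twist back clockwise, holding height and checking as I go.

```bash

python3 -m pendant '[[[0.07,0,0,0,0,0,1.2],[0.07,0,0,0,0,0,1.2],[0,0,0,0,0,0,1.2]]]' >/dev/null
python3 -c "
from h import *; from plant import r,eyes; s=r.get_state(); st(s)"
python3 -m pendant '[[[0.07,0,0,0,0,0,1.2],[0.07,0,0,0,0,0,1.2],[0,0,0,0,0,0,1.2]]]' >/dev/null
python3 -c "
from h import *; from plant import r,eyes; s=r.get_state(); st(s)"
```

```text
t 13.80 p [0.5679 0.1217 0.3124] yaw(y) -0.312 x-axis [ 0. -0. -1.] F [ -0.7   0.1 -16.1] M [ 0.23  0.31 -0.07] op 0.244 q [ 0.02  0.59 -0.54  1.6   0.34  1.05 -0.92]
t 14.05 p [0.5681 0.1216 0.3125] yaw(y) -0.451 x-axis [ 0.001 -0.    -1.   ] F [ -0.    0.4 -15.1] M [ 0.18  0.17 -0.13] op 0.244 q [ 0.    0.58 -0.5   1.6   0.31  1.05 -1.04]
```

```bash

python3 -m pendant '[[[0.07,0,0,0,0,0,1.2],[0.07,0,0,0,0,0,1.2],[0.03,0,0,0.03,0,0,1.2],[0,0,0,0,0,0,1.2]]]' >/dev/null
python3 -c "
from h import *; from plant import r,eyes; s=r.get_state(); st(s)"
python3 -m pendant '[[[0.07,0,0,0,0,0,1.2],[0.07,0,0,0,0,0,1.2],[0.03,0,0,0,0,0,1.2],[0,0,0,0,0,0,1.2]]]' >/dev/null
python3 -c "
from h import *; from plant import r,eyes; s=r.get_state(); st(s)"
```

```text
t 14.38 p [0.5683 0.1217 0.3124] yaw(y) -0.619 x-axis [ 0.001 -0.    -1.   ] F [ -0.6  -0.1 -14.4] M [ 0.1   0.15 -0.04] op 0.244 q [-0.02  0.57 -0.46  1.6   0.28  1.04 -1.18]
t 14.72 p [0.5685 0.1215 0.3124] yaw(y) -0.789 x-axis [ 0.002 -0.    -1.   ] F [  0.5  -0.7 -14.2] M [-0.02 -0.12 -0.03] op 0.247 q [-0.05  0.57 -0.41  1.6   0.25  1.03 -1.32]
```

```bash

python3 -m pendant '[[[0.06,0,0,0,0,0,1.2],[0.06,0,0,0.02,0,0,1.2],[0.03,0,0,0,0,0,1.2],[0,0,0,0,0,0,1.2]]]' >/dev/null
python3 -c "
from h import *; from plant import r,eyes; s=r.get_state(); st(s)"
python3 -m pendant '[[[0.04,0,0,0,0,0,1.2],[0.03,0,0,0,0,0,1.2],[0,0,0,0,0,0,1.2]]]' >/dev/null
python3 -c "
from h import *; from plant import r,eyes; s=r.get_state(); st(s)"
```

```text
t 15.05 p [0.5688 0.1213 0.3124] yaw(y) -0.939 x-axis [ 0.002 -0.001 -1.   ] F [  0.5  -0.5 -13.4] M [-0.22 -0.31 -0.05] op 0.246 q [-0.07  0.56 -0.37  1.6   0.23  1.02 -1.45]
t 15.30 p [0.5687 0.1213 0.3123] yaw(y) -1.009 x-axis [ 0.002 -0.001 -1.   ] F [  2.4  -0.7 -11.5] M [-0.23 -0.37 -0.01] op 0.246 q [-0.08  0.56 -0.35  1.6   0.22  1.02 -1.51]
```

The twist is back to about 0.05, since the yaw equals its starting value, and there is no wall moment. I'll ease the pull gently.

```bash

python3 -m pendant '[[[0,0,0,0.1,0,0,1.2],[0,0,0,0.1,0,0,1.2],[0,0,0,0,0,0,1.2]]]' >/dev/null
python3 -c "
from h import *; from plant import r,eyes; s=r.get_state(); st(s)"
python3 -m pendant '[[[0,0,0,0.1,0,0,1.2],[0,0,0,0.1,0,0,1.2],[0,0,0,0,0,0,1.2]]]' >/dev/null
python3 -c "
from h import *; from plant import r,eyes; s=r.get_state(); st(s)"
```

```text
t 15.55 p [0.5685 0.1214 0.3102] yaw(y) -1.010 x-axis [ 0.002 -0.    -1.   ] F [  2.6  -1.8 -10.8] M [-0.4  -0.55  0.1 ] op 0.246 q [-0.08  0.56 -0.35  1.6   0.22  1.01 -1.51]
t 15.80 p [0.5684 0.1216 0.3083] yaw(y) -1.011 x-axis [ 0.002 -0.    -1.   ] F [ 2.3 -2.3 -9. ] M [-0.56 -0.64  0.06] op 0.246 q [-0.09  0.56 -0.35  1.61  0.22  1.01 -1.51]
```

```bash

python3 -m pendant '[[[0,0,0,0.1,0,0,1.2],[0,0,0,0,0,0,1.2]]]' |egrep 'tool|force'
python3 -m pendant '[[[0,0,0,0.1,0,0,1.2],[0,0,0,0,0,0,1.2]]]' |egrep 'tool|force'
python3 -m pendant '[[[0,0,0,0.1,0,0,1.2],[0,0,0,0,0,0,1.2]]]' >/dev/null
python3 -c "
from h import *; from plant import r,eyes; s=r.get_state(); st(s)"
```

```text
tool_pos: [0.5683, 0.1215, 0.3075]
contact_force: [2.9, -2.6, -5.0]
tool_pos: [0.5684, 0.1214, 0.3064]
contact_force: [2.3, -2.7, -4.8]
t 16.30 p [0.5684 0.1215 0.3056] yaw(y) -1.012 x-axis [ 0.002 -0.    -1.   ] F [ 1.8 -3.8 -1.3] M [-0.96 -0.53 -0.04] op 0.243 q [-0.09  0.57 -0.35  1.61  0.22  1.   -1.51]
```

```bash

python3 -m pendant '[[[0,0,0,0.05,0,0,1.2],[0,0,0,0,0,0,1.2]]]' |egrep 'tool|force'
python3 -m pendant '[[[0,0,0,0.05,0,0,1.2],[0,0,0,0,0,0,1.2]]]' >/dev/null
python3 -c "
from h import *; from plant import r,eyes; s=r.get_state(); st(s)"
```

```text
tool_pos: [0.5686, 0.1217, 0.3056]
contact_force: [2.0, -4.5, 3.6]
t 16.63 p [0.5687 0.1218 0.3055] yaw(y) -1.011 x-axis [ 0.003  0.    -1.   ] F [ 1.2 -4.4  7.2] M [-1.09 -0.3  -0.04] op 0.250 q [-0.09  0.57 -0.35  1.61  0.22  1.   -1.51]
```

It is now supported from below: the height stays at 0.3055 while Fz turns positive, so it is locked. I'll relieve the load and release softly.

```bash

python3 -m pendant '[[[0,0,0,-0.07,0.08,0,1.2],[0,0,0,0,0.06,0,1.2],[0,0,0,0,0,0,1.2]]]' 35 >/dev/null
python3 -c "
from h import *; from plant import r,eyes; s=r.get_state(); st(s)"
python3 -m pendant '[[[0,0,0,0,0,0,2.0],[0,0,0,0,0,0,2.0]]]' 8 >/dev/null
python3 -c "
from h import *; from plant import r,eyes; s=r.get_state(); st(s)"
```

```text
t 16.88 p [0.5689 0.1212 0.3056] yaw(y) -1.011 x-axis [ 0.001  0.001 -1.   ] F [ 0.4 -4.2  5.1] M [-0.8  -0.23 -0.08] op 0.245 q [-0.08  0.57 -0.35  1.61  0.22  1.   -1.51]
t 17.05 p [0.5689 0.1213 0.3055] yaw(y) -1.010 x-axis [ 0.001  0.001 -1.   ] F [ 1.4 -3.8  6.2] M [-0.83 -0.23 -0.07] op 0.248 q [-0.08  0.57 -0.35  1.61  0.22  1.   -1.51]
```

```bash

python3 -m pendant '[[[0,0,0,-0.05,0.04,0,1.8],[0,0,0,-0.05,0.04,0,2.0],[0,0,0,0,0,0,2.4],[0,0,0,0,0,0,3.0],[0,0,0,0,0,0,4.0],[0,0,0,0,0,0,5.5],[0,0,0,0,0,0,7],[0,0,0,0,0,0,8],[0,0,0,0,0,0,8]]]'  >/dev/null
python3 -c "
from h import *; from plant import r,eyes; s=r.get_state(); st(s)
c=eyes.camera_info('wrist'); i=eyes.snapshot('wrist'); cv2.imwrite('pics/wrist7.png',i[:,:,::-1]); np.save('wc7.npy',c,allow_pickle=True)
i=eyes.snapshot('scene'); cv2.imwrite('pics/scene7.png',i[50:250,180:330,::-1].repeat(3,0).repeat(4,1))"
```

```text
t 17.80 p [0.5689 0.1201 0.3055] yaw(y) -1.011 x-axis [-0.  0. -1.] F [-0.1 -0.7 -0.7] M [-0.03 -0.01  0.01] op 0.697 q [-0.08  0.57 -0.35  1.61  0.22  1.   -1.51]
```

View pics/wrist7.png

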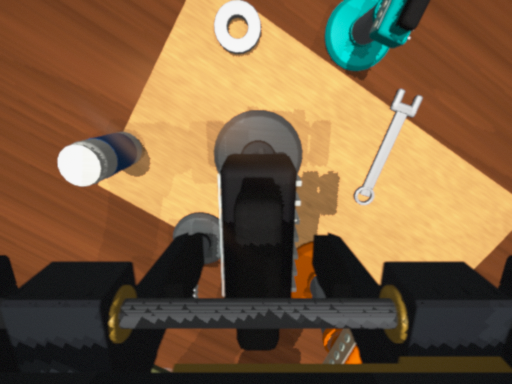

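View pics/scene7.png

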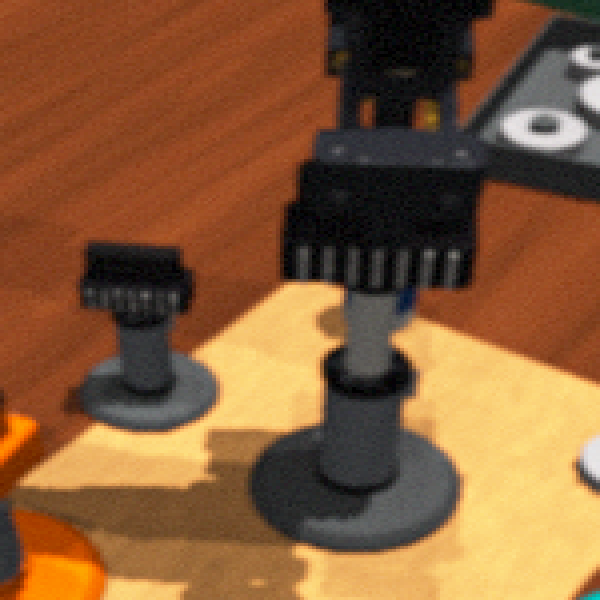

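The lamp stays up and aligned in both views. The fingers are clear and contact forces are about 0. I'll withdraw straight up and check again.

```bash

python3 -m pendant '[[[0,0,0,0,0,0,8.8],[0,0,0,0,0,0,8.8],[0,0,0,-2,0,0,8.8],[0,0,0,-3,0,0,8.8],[0,0,0,-3,0,0,8.8],[0,0,0,-2,0,0,8.8],[0,0,0,0,0,0,8.8],[0,0,0,0,0,0,8.8]]]'
python3 - <<'E'
from h import *; from plant import r,eyes; s=r.get_state(); st(s)
c=eyes.camera_info('wrist'); i=eyes.snapshot('wrist')[:,:,::-1].copy(); ss=eyes.snapshot('scene')[:,:,::-1].copy(); cs=eyes.camera_info('scene')
def ov(im,c,ax,yaw,up,x0,y0,w,h,sc):
    M=R.from_euler('z',yaw).as_matrix(); big=cv2.resize(im[y0:y0+h,x0:x0+w],(w*sc,h*sc),interpolation=cv2.INTER_CUBIC); big=cv2.convertScaleAbs(big,alpha=1.5,beta=15)
    for z,a,b,col in((.249+up,.041,.011,(0,255,0)),(.203+up,.048,.022,(0,0,255))):
        q=np.array([((proj(c,np.array([*ax,0])+M@np.array([l[0],l[1],z]))-[x0,y0]+.5)*sc).astype(int) for l in((a,b),(a,-b),(-a,-b),(-a,b))]); cv2.polylines(big,[q],True,col,1)
    return big
a=ov(i,c,(.568,.120),.558,.0858,160,60,130*1,200,3); b=ov(ss,cs,(.564,.1165),.558,.0858,220,60,130,200,3)
cv2.imwrite('pics/fin.png',cv2.hconcat([a,b])); cv2.imwrite('pics/wrist8.png',i); cv2.imwrite('pics/scene8.png',ss)
E
```

```text
clock: 18.57
tool_pos: [0.5694, 0.1201, 0.4065]
eef_rot: [0.68, 0.195, -0.679, 0.195]
contact_force: [-0.4, -0.5, -0.3]
opening: 1.001
t 18.57 p [0.5694 0.1201 0.4065] yaw(y) -1.011 x-axis [ 0.002  0.001 -1.   ] F [-0.4 -0.5 -0.3] M [-0.02  0.04  0.  ] op 1.001 q [-0.08  0.49 -0.36  1.44  0.18  1.25 -1.46]
```

View pics/fin.png

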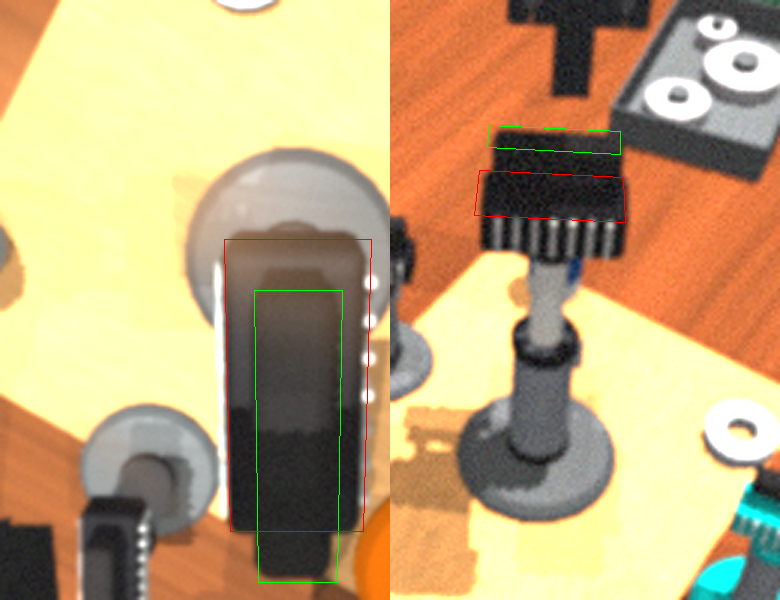

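View pics/scene8.png

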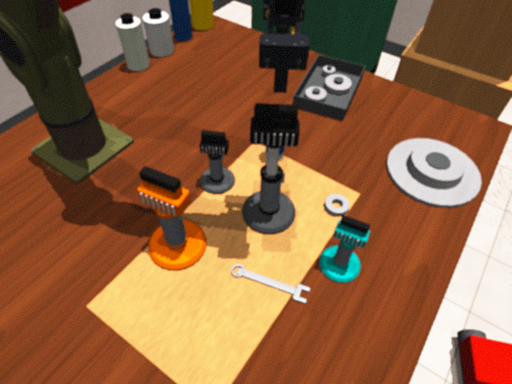

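The lamp stands unaided at the outline predicted for an 86 mm rise, with its twist back at the starting value. The other objects look unmoved. I'll hand in the job.

```bash
python3 -c "
from plant import r; print(r.finish_job()); print(r.get_state()['clock'])"
```

```text
the job is handed in; nothing more can be done
None
the job is handed in; nothing more can be done
```

The large grey lamp is raised to its full height, locked there and released. I handed the job in at about 18.7 s of the 45 s allowed.

**What I did:** I gripped the handle at 35 N and twisted it counter-clockwise by 0.84, to a twist of about 0.89. I then drew it up in 2 mm steps and felt the sprung stop at about 86 mm. I pressed the spring about 6.6 to 7 mm at 13–16 N, twisted back to about 0.05, eased the pull and let go.

**Last checks:**
- **Lock:** easing below the stop height turned the upward pull into a 7 N push from below while the height stayed put, so the pin is seated. I did not test the lock by twisting against the lip.
- **After release:** wrist forces were about 0 N. Camera outlines matched an 86 mm rise with the bar back at its starting direction.
- **Forces:** the largest wrist force I read was about 16 N, with no sign of hitting a twist wall.
- **Surroundings:** the other lamps, wrench and bearing ring looked unmoved in the final scene picture. The spray can was hidden behind the lamp there, but it stood in place in the wrist picture taken after release.

**One disagreement:** the wrist camera put the lamp's axis about 5 to 6 mm further along the bar than the top and scene cameras did. I used the wrist value because it matched the fingertips. The side forces stayed below about 5 N, and they suggest the true axis lies between the two.

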